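Seat a field logger's battery caps and hold its recessed reset

ROBOT

A 6-joint arm with a two-finger parallel gripper is mounted at the origin on the work surface; the furniture and walls round the work are solid. World frame = base frame: x ahead of the robot, y to its left, z up, the work surface at z = 0. Lengths are in m, angles in rad, forces in N, time in s.
With the tool pointing down it reaches from about 0.375 to 0.925 m from the base axis. Payload 5.7 kg.
Tool frame: the origin (TCP) lies on the mounting face of the last link; the fingertips stand 173 mm ahead of it and the grasp point (between the pads) lies 155 mm ahead of it; z points along the fingers, y is the line along which they close (so a half turn about z gives the same grasp; the last joint's range is limited). The gripper opens to 85 mm and grips with 20 to 120 N. Pads are 22 mm wide; open, the fingers measure 114 mm over their backs; the gripper's body (76 mm by 85 mm) begins 54 mm behind the grasp point. The pads swing forward as they close: fully open they stand 13 mm farther back than shut.
Start: joints at [-1.315, 0.359, 1.51, -0, 1.272, -0.115], TCP at [0.217, -0.559, 0.405] pointing down, gripper open.
Joint ranges: [-2.97, 2.97], [-1.01, 2.36], [0.21, 2.38], [-0.96, 4.11], [0.2, 2.71], [-2.98, 2.98]. Speed limits (rad/s): [2.39, 2.39, 3.14, 3.14, 3.14, 3.14].

INTERFACE

Orientations are given as [roll, pitch, yaw] about the fixed x, y, z axes, in that order (R = Rz(yaw) Ry(pitch) Rx(roll)).
In Python, from bench import move_pose, move_straight, goto_joints, ungrasp, grasp, sleep, ik, get_obs, get_image, camera_model, PlanningError, sign_off, recognise, outline_of, spot_point gives the robot as it stands. Calls block until the motion is done:
- move_pose(position, orientation): joint-space move of the TCP to a pose.
- move_straight(position, attitude=None, rate=0.15, until_force=None): straight line of the TCP; attitude=None keeps the orientation; rate is the mean speed in m/s. With until_force (N) it stops when the force on the tool has changed by that much, and returns True; else False.
- goto_joints(angles): joint-space move.
- ungrasp() and grasp(force=None): open the fingers fully, or close them until they stop; force is the grip in N (None keeps the last).
- sleep(seconds).
- ik(position, orientation): joint angles nearest the present ones, or None.
- get_obs(): the state.
- get_image(name): name is "scene" or "top"; returns the picture (480x640x3 uint8, red, green, blue); there is no depth.
- camera_model(name): a dict with "K" (3x3 intrinsics, pixels), "k1" (the pictures are not rectified: a ray, as slopes to the right and down, at radius r is drawn at 1 + k1 r^2 times it, then the intrinsics apply), "view" (4x4, takes a point from world to camera coordinates). Camera axes: x right, y up, looking along -z (the intrinsics and any distortion apply to the point x, -y, -z); pixel columns grow to the right and rows downward; lengths in m; the calibration is good to about 2 mm. A picture is of the moment at which its call begins. camera_model takes no time and is no camera call.
A pose or a line that the arm cannot do raises PlanningError and nothing moves.
- sign_off(): hands the job in; it is judged then, once.
Trained networks look in the newest picture that a camera, given by its name, has taken for a name from the list of things; names that differ only in an ending like _2 or _b are one class to them, and where a whole thing is asked for, a point or a joint stands for the part that bears it (a point fixed in the world has none). Each returns a list of dicts, best first, with "p" (0 to 1); they miss things now and then, are a little off and sometimes report something else, mostly with a low value. They report only what shows in the picture. A call takes as long as a camera call.
- recognise(camera, thing): "uv" ([column, row] in pixels, amid what is visible of it).
- outline_of(camera, thing): "mask" (480x640 bool, what is visible of it) and "uv" ([column, row] in pixels, amid what is visible of it).
- spot_point(camera, thing): "uv" ([column, row] in pixels: a listed point, or the origin of a listed thing).
The state is a dict: "time_s": time; "joint_positions": joint angles; "joint_vel": joint speeds; "effort": joint torques, N m; "eef_pos": TCP position; "ee_rot": TCP orientation; "force": force on the tool from outside, world axes, zero at the start; "wrist_torque": the same for the moment, N m; "gripper_width": opening from 0.0 (shut) to 1.0 (fully open); "grip_force": force on a finger pad.
Only numpy, scipy, OpenCV 4.12 (cv2) and the standard library are available. Lean on these libraries where they do the work, as an engineer would, in place of code of your own. Each camera call takes 0.05 s, during which the arm holds its last target. There are 200 camera calls.

TASK

The soil-moisture logger has just had its cells changed, but both of its battery caps still stand up out of their seats: press each one fully home. Then take the reset pin (the slim black handle with a collar and a thin steel shank, not the felt marker) out of the tool stand, put its tip down through the small steel-rimmed hole in the logger's lid and hold the recessed button inside fully down without forcing it. Finish while still gripping the pin and holding the button down; leave the marker and the other things on the bench where they are.

Things in the scene. Friction and masses are not known exactly. Their poses are not given: they have to be found in the camera images.
- logger: Soil-moisture logger: pale sealed box on rubber feet, 96 (x) x 132 (y) x 58 mm high; it does not shift. Origin: centre of the underside; x points from the display side to the side with three ports, y left, z up; yaw varies. On the flat lid, in a row at x = +18 mm: left battery cap at y = +40, right battery cap at y = -1, reset hole at y = -44 mm.
- cap_left (a joint): Height in m by which the left battery cap stands proud of its seat: 0 = fully home (flange flat on the seat ring, no gap), at most 0.010; starts at 0.005 to 0.009. It slides straight up and down with stiff O-ring friction (about 5 N) and stays where it is pushed.
- cap_right (a joint): The same for the right battery cap.
- cap_left_top (a point): Centre of the top face of the left battery cap: round black ribbed cap, 34 mm across, flange 6 mm thick, with a coin slot. The point moves with the cap; when home it is 66 mm above the bench, 8 mm above the lid.
- cap_right_top (a point): Centre of the top face of the right battery cap (same size and heights), 41 mm to the logger's right (-y) of the left cap.
- reset_hole (a point): Centre of the mouth of the reset hole, level with the lid (58 mm above the bench): round straight hole 11 mm across inside a flat steel eyelet, going straight down. The button's top lies 20 mm below the mouth. z up.
- reset_button (a joint): Travel of the recessed reset button in m: 0 = up, 0.004 = fully down. Spring return: about 2 N to start it, 6 N to hold it fully down; then a hard stop. The button is 9 mm across and fills the bottom of the hole.
- tool_stand: Open aluminium tool stand, 60 (x) x 136 (y) x 66 mm high; it does not shift. Base plate 8 mm, top plate 6 mm thick (top face 66 mm above the bench), with two upright holes 20 mm across at y = +36 and y = -36 mm. Origin: centre of the underside; z up. One hole holds the reset pin, the other a felt marker; which is which varies.
- pin_handle (a point): Reset pin: middle of its round black handle, 13 mm across, 65 mm long; below it a collar 28 mm across and 3 mm thick, a barrel 17 mm across and 11 mm long, a steel shank 5 mm across and 45 mm long. About 50 g. z axis: along the pin from tip to handle. At the start the pin stands upright in the stand, its collar resting on the top plate, and this point is 102 mm above the bench.
- pin_tip (a point): The end of the reset pin's steel tip, 91.5 mm below the grip centre along the pin. Its z axis runs from tip to handle. At the start it is 10 mm above the bench.
- reset_pin: The reset pin itself (origin at the tip, z from tip to handle).
- bench_marker: Black felt marker, about 14 mm thick and 139 mm long, upright in the other hole of the stand; leave it. Origin: centre of its lower end.
- petri_dish: Bystander: glass petri dish half, 85 mm across, 11 mm high. Origin: centre of its underside.
- jar_near: Bystander: screw-cap sample jar, 45 mm across, 63 mm high, between robot and mixer. Origin: centre of its underside.
- jar_far: Bystander: screw-cap sample jar, 45 mm across, 63 mm high, behind and right of the logger. Origin: centre of its underside.
- timer: Bystander: flat digital timer, 62 x 66 x 18 mm. Origin: centre of its underside.
- spindle_mixer: Tall mixer bolted to the bench, never moves: keep the arm clear of it. Origin: under its head, on the bench. Its head (330 to 490 mm above the bench) covers roughly x 0.46 to 0.65, y -0.35 to -0.13 m in the world; the foot below is flat and about 320 mm long. The logger and the stand lie left (+y) of it.
- burette_bottle_3: Reagent bottle left of the work, never moves: keep clear. An upright glass burette tube stands over it, 18 mm across, from 200 to 940 mm above the bench, at about x 0.48, y 0.19 m in the world. Origin: on the bench.

How it is judged:
On the way, in this order (a step that is already met when the one before it is completed fails the run):
1. both battery caps are pressed fully home (value of joint each of cap_left, cap_right below 0.0015 m), for 0.2 s.
2. the reset pin is lifted clear of the tool stand in the gripper (z of pin_tip in the frame of tool_stand above 0.068 m and contact force between the fingers and reset_pin above 1 N), for 0.1 s.
3. the pin is through the hole and holds the recessed button down (value of joint reset_button above 0.003 m and contact force between reset_pin and logger above 2 N and horizontal distance between pin_tip and reset_hole below 0.006 m and z of pin_tip in the frame of logger below 0.042 m and contact force between the fingers and reset_pin above 1 N and angle between pin_tip's own z axis and vertical below 0.2 rad), for 0.5 s.
At the end, for the whole second after the job is handed in: Finishes holding, through the last second: the gripped pin is upright (0.2 rad), its tip within 6 mm of the reset hole's axis, 16 mm or more below the mouth, pressing with over 2 N; the button is 3 mm or more down; both caps are home within 1.5 mm (all of step 1 and all of step 3); the arm keeps its last pose, push and grip.
It fails at once if the pin is forced against the logger or its button (over 40 N) (contact force between reset_pin and logger above 40 N).
It fails at once if the marker is taken out of the stand (moved over 30 mm) (distance of bench_marker from where it was at the start of the episode above 0.03 m).
It fails at once if another thing on the bench is shifted by over 30 mm (distance of any of petri_dish, jar_near, jar_far, timer from where it was at the start of the episode above 0.03 m).
It also fails if it takes over 54 s, if anything falls off the work surface, if the arm or the gripper's body presses on something with over 40 N, if the wrist force passes 120 N, or if a joint passes its speed limit or range.

## Working session

There is one attempt and no reset: what is moved stays moved. The work goes in short steps, each a Python script; the robot and the scene stay as the last script left them, time stands still between calls to the robot, and variables do not carry over. Pictures are saved under pics/ and viewed, at most 10 in all, crops included, and the job is handed in when it is done.

```bash
mkdir -p pics; ls
python3 - <<'E'
from bench import *
import cv2
for c in ("scene","top"):
    im=get_image(c); cv2.imwrite(f"pics/{c}0.png",im[:,:,::-1])
    m=camera_model(c); print(c,m)
    for t in ("cap_left_top","cap_right_top","reset_hole","pin_handle","pin_tip","logger","tool_stand","bench_marker"):
        print(t,[(d["uv"],round(d["p"],2)) for d in spot_point(c,t)][:3])
print(get_obs())
E
```

```text
pics
scene {'K': array([[466.92685363,   0.        , 311.69999945],
       [  0.        , 466.92685363, 243.32219283],
       [  0.        ,   0.        ,   1.        ]]), 'k1': -0.018400652722708, 'view': array([[ 0.96940995, -0.24497343, -0.01524371, -0.5648014 ],
       [ 0.11519959,  0.39926961,  0.90956739, -0.12111826],
       [-0.21673349, -0.88349974,  0.41527677, -1.01720279],
       [ 0.        ,  0.        ,  0.        ,  1.        ]])}
cap_left_top [([361.7, 231.0], 0.54), ([398.1, 283.7], 0.41), ([259.6, 277.9], 0.32)]
cap_right_top [([228.8, 315.3], 0.53), ([357.2, 237.1], 0.5)]
reset_hole [([356.6, 247.8], 0.82), ([258.6, 278.0], 0.63)]
pin_handle [([249.1, 233.7], 0.55)]
pin_tip []
logger [([348.7, 263.0], 0.87), ([223.4, 363.5], 0.15)]
tool_stand [([401.4, 284.1], 0.7), ([258.2, 282.5], 0.68)]
bench_marker [([262.4, 289.1], 0.5)]
top {'K': array([[497.02580751,   0.        , 320.99561552],
       [  0.        , 497.02580751, 245.59870246],
       [  0.        ,   0.        ,   1.        ]]), 'k1': 0.04687444405864791, 'view': array([[ 0.01224193, -0.99975987,  0.0181
[... 460 characters left out ...]
0.57)]
{'time_s': 0.9, 'joint_positions': array([-1.31511891e+00,  3.58774222e-01,  1.51038081e+00,  1.71732211e-05,
        1.27248857e+00, -1.15075953e-01]), 'joint_vel': array([-0.00131186,  0.00016851, -0.00093897, -0.00013467,  0.00012098,
       -0.00086616]), 'effort': array([-1.00778689e-03, -5.27577353e+01, -2.79052180e+01, -2.41469888e-04,
        1.54335721e-03, -1.76814177e-05]), 'eef_pos': array([ 0.21739878, -0.55922449,  0.40468946]), 'ee_rot': array([-3.14154393e+00, -2.21557773e-05,  3.70748319e-01]), 'force': array([ 0.01982903, -0.49496508, -0.34837395]), 'wrist_torque': array([-0.00663046,  0.05973749, -0.01478784]), 'grip_force': 0.0, 'gripper_width': 0.9991350701531516}
```

View pics/scene0.png

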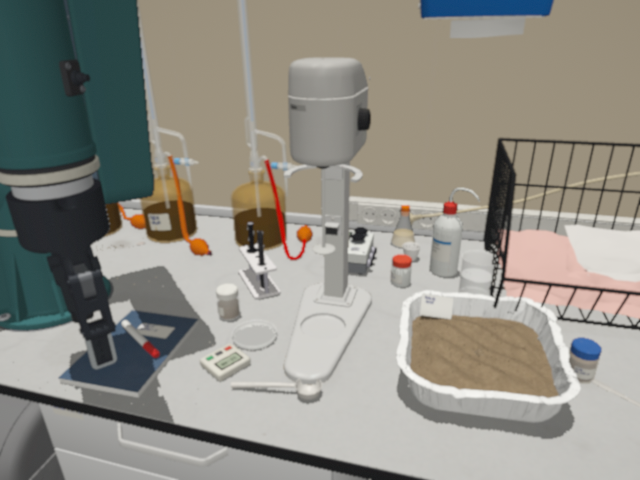

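```bash
cat > h.py <<'E'
from bench import *
import numpy as np, cv2
def px2w(cam,uv,z):
    m=camera_model(cam);K=m["K"];V=m["view"]
    d=(np.array(uv)-K[:2,2])/K[0,0]; s=d.copy()
    for _ in range(20): s=d/(1+m["k1"]*(s@s))
    R=V[:3,:3]; c=-R.T@V[:3,3]; r=R.T@np.array([s[0],-s[1],-1.])
    return c+r*(z-c[2])/r[2]
def w2px(cam,p):
    m=camera_model(cam);K=m["K"];q=m["view"]@np.r_[p,1.]
    s=np.array([q[0],-q[1]])/-q[2]; s=s*(1+m["k1"]*(s@s))
    return s*K[0,0]+K[:2,2]
E
python3 - <<'E'
from h import *
im=cv2.imread("pics/top0.png"); c=im[140:340,200:440]
cv2.imwrite("pics/topc.png",cv2.resize(c,(720,600),interpolation=cv2.INTER_CUBIC))
for n,uv,z in [("cl",(259.8,172.3),.073),("cr",(279.7,182.3),.073),("hole",(298.5,195.7),.058),("log",(275.3,197),0),("pinh",(277.1,295),.102),("stand",(293.1,296.1),0),("marker",(308.5,293.5),.01)]:
    print(n,px2w("top",uv,z).round(4))
E
```

```text
cl [0.7162 0.0298 0.073 ]
cr [ 0.6944 -0.0148  0.073 ]
hole [ 0.6677 -0.0566  0.058 ]
log [ 0.6744 -0.      0.    ]
pinh [ 0.4451 -0.0159  0.102 ]
stand [ 0.4413 -0.0461  0.    ]
marker [ 0.4479 -0.082   0.01  ]
```

View pics/topc.png

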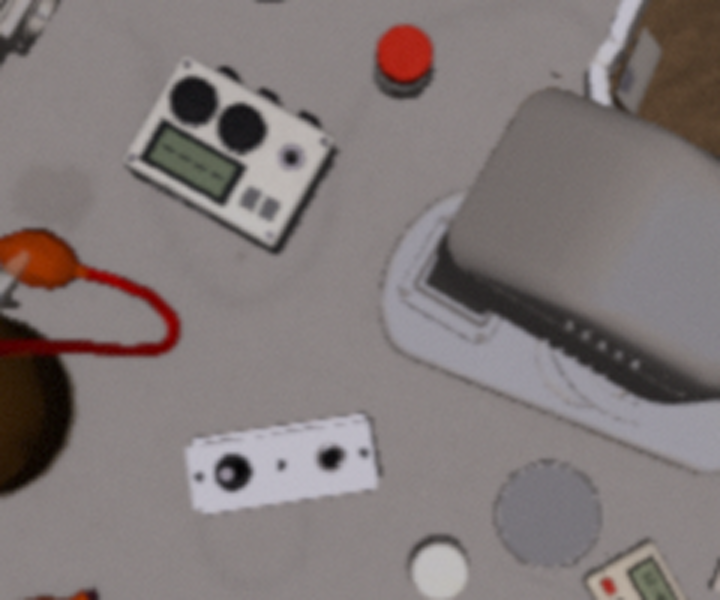

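The scene shot shows the stand at (258,283), partly hidden by the mixer, and the logger at (350,247). The top crop shows the caps at full-image pixels (264.7,173.3) and (281,182.7), and the hole at about (297,192). The pin with its collar is in the left hole at (277.7,297), and the marker is at (310,292). Next I'll refine these to subpixel.

Run:
```python
from h import *
im=cv2.imread("pics/top0.png"); g=cv2.cvtColor(im,6).astype(float)
def dark(u,v,r,th):
    y,x=np.mgrid[0:480,0:640]; w=np.clip(th-g,0,None)*((x-u)**2+(y-v)**2<r*r)
    return np.array([(w*x).sum(),(w*y).sum()])/w.sum()
print(g[186:199,290:304].astype(int))
P={}
for n,u,v,r,z in [("cl",264.7,173.3,9.5,.072),("cr",281,182.7,9.5,.072),("hole",297,192,5.5,.056),("pin",277.7,297,7.5,.07),("mk",310,292,6,.1)]:
    uv=(u,v)
    for _ in range(3): uv=dark(*uv,r,120 if n!="hole" else 150)
    P[n]=px2w("top",uv,z); print(n,uv.round(2),P[n].round(4))
print(np.linalg.norm(P["cl"]-P["cr"]),np.linalg.norm((P["cr"]-P["hole"])[:2]))
# lid outline
m=((im.min(2)>150)*255).astype(np.uint8); m[:, :235]=0;m[:,318:]=0;m[:150]=0;m[230:]=0
m=cv2.morphologyEx(m,cv2.MORPH_OPEN,np.ones((3,3)))
c=max(cv2.findContours(m,0,2)[0],key=cv2.contourArea)
b=cv2.boxPoints(cv2.minAreaRect(c)); W=np.array([px2w("top",q,.058) for q in b])
print(W.round(4),np.linalg.norm(np.diff(W,axis=0),axis=1),W.mean(0))
print(-camera_model("top")["view"][:3,:3].T@camera_model("top")["view"][:3,3])
```

```text
[[178 180 180 180 180 179 178 181 181 184 183 184 180 182]
 [179 180 181 179 176 169 167 167 172 177 180 181 181 181]
 [182 180 180 174 157 145 141 142 147 156 170 179 180 179]
 [182 182 176 160 138 125 121 123 129 138 153 169 179 181]
 [184 181 166 144 123  97  79  79  98 119 134 159 177 183]
 [186 181 162 137 108  69  49  49  71 106 132 156 176 181]
 [187 182 166 140 105  62  34  34  58  98 131 149 171 182]
 [186 183 168 142 110  69  36  34  60 103 134 149 171 181]
 [188 184 172 152 129  99  73  69  90 118 136 158 175 182]
 [184 184 180 162 145 130 121 120 126 136 148 167 178 181]
 [186 184 182 176 162 152 148 151 151 156 170 177 181 180]
 [183 184 184 184 180 176 175 176 176 177 180 182 182 173]
 [184 183 184 185 186 185 186 183 181 182 181 182 177 162]]
cl [264.14 173.16] [0.7147 0.0202 0.072 ]
cr [280.   182.21] [ 0.6949 -0.0154  0.072 ]
hole [296.62 191.98] [ 0.6765 -0.0522  0.056 ]
pin [277.93 296.79] [ 0.4407 -0.0156  0.07  ]
mk [309.79 292.23] [ 0.4517 -0.0853  0.1   ]
0.040795485729224736 0.04112324151237809
[[ 0.6677  0.0643  0.058 ]
 [ 0.7483  0.0212  0.058 ]
 [ 0.6905 -0.0824  0.058 ]
 [ 0.6105 -0.0387  0.058 ]] [0.09132116 0.11858547 0.09118358] [ 0.679253   -0.00892429  0.058     ]
[ 0.46289488 -0.08973082  1.16687901]
```

Run:
```python
from h import *
pi=np.pi; o=get_obs(); t=o["time_s"]
grasp(20)
a=np.arctan2(-.559,.217)
move_pose([.385*np.cos(a),.385*np.sin(a),.42],[pi,0,o["ee_rot"][2]])
q=get_obs()["joint_positions"]; print(q.round(3))
q=q.copy(); q[0]+= -a; goto_joints(q)
o=get_obs(); print(o["eef_pos"],o["ee_rot"],o["time_s"]-t)
for y in (-pi/2,0,pi/2,o["ee_rot"][2]):
    for p in ([.445,-.016,.3],[.705,.0,.27]):
        s=ik(p,[pi,0,y]); print(round(y,2),p,None if s is None else s.round(2))
```

```text
[-1.38   0.022  1.908  0.     1.209 -0.18 ]
[ 0.38685226 -0.00086919  0.42063448] [3.13871078e+00 8.32174973e-04 1.57003611e+00] 3.2333000000000003
-1.57 [0.445, -0.016, 0.3] [-0.19  0.28  1.96 -0.    0.91  2.95]
-1.57 [0.705, 0.0, 0.27] None
0 [0.445, -0.016, 0.3] [-0.19  0.28  1.96 -0.    0.91  1.38]
0 [0.705, 0.0, 0.27] [-0.1   0.63  1.39 -0.    1.12  1.47]
1.57 [0.445, -0.016, 0.3] [-0.19  0.28  1.96 -0.    0.91 -0.19]
1.57 [0.705, 0.0, 0.27] [-0.1   0.63  1.39 -0.    1.12 -0.1 ]
1.57 [0.445, -0.016, 0.3] [-0.19  0.28  1.96 -0.    0.91 -0.19]
1.57 [0.705, 0.0, 0.27] [-0.1   0.63  1.39 -0.    1.12 -0.1 ]
```

Run:
```python
from h import *
pi=np.pi; R=[pi,0,pi/2]; t=get_obs()["time_s"]
move_pose([.60,.005,.36],R)
for n,p in (("L",(.7147,.0198)),("R",(.6950,-.0160))):
    move_straight([*p,.268],R,rate=.2)
    print(n,move_straight([*p,.225],rate=.02,until_force=18)); o=get_obs(); print(o["eef_pos"].round(4),o["force"].round(1))
    move_straight([*p,.268],rate=.1)
move_straight([.60,.0,.36],R,rate=.25)
move_pose([.42,-.016,.40],R)
for c in ("top","scene"):
    cv2.imwrite(f"pics/{c}1.png",get_image(c)[:,:,::-1])
a=cv2.imread("pics/top1.png")[150:215,225:325]; b=cv2.imread("pics/scene1.png")[215:310,230:390]
cv2.imwrite("pics/c1.png",np.hstack([cv2.resize(a,(400,260),interpolation=2),cv2.resize(b,(400,238),interpolation=2)[:,:].copy() if 0 else cv2.resize(b,(400,260),interpolation=2)]))
print(get_obs()["time_s"]-t)
```

```text
L True
[0.7147 0.0198 0.2393] [-1.4  0.6  6.6]
R True
[ 0.695  -0.016   0.2393] [-2.1  0.7  7.6]
7.4084
```

View pics/c1.png

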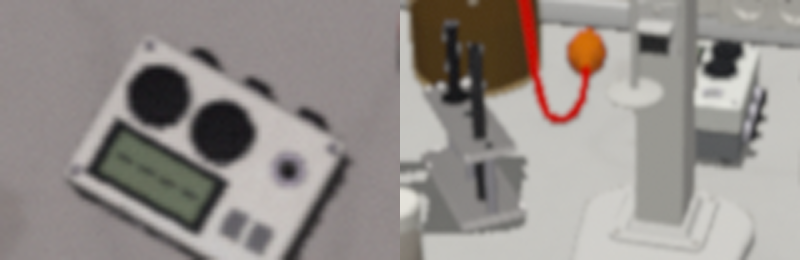

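The caps are home: the arm stopped at 0.2393 both times, which puts the cap tops at about 66 mm. In the crop the hole sits at about (355,249) in the scene image, and the collared pin is the left/far tool at (251,231).

Run:
```python
from h import *
pi=np.pi; Y=pi/2+.13; R=[pi,0,Y]; t=get_obs()["time_s"]
print("scene hole",px2w("scene",(354.8,248.6),.058).round(4),w2px("scene",[.6758,-.053,.058]).round(1),"pin mid",px2w("scene",(251.2,231.4),.102).round(4),w2px("scene",[.441,-.0156,.102]).round(1))
ungrasp()
p=[.441,-.0156]
move_pose([*p,.34],R)
print(move_straight([*p,.258],rate=.12,until_force=8))
print(grasp(50)); o=get_obs(); print(o["grip_force"],o["gripper_width"],o["force"].round(1),o["eef_pos"])
move_straight([*p,.36],rate=.12)
o=get_obs(); print(o["grip_force"],o["gripper_width"],o["force"].round(1),o["time_s"])
for c in ("top","scene"):
    cv2.imwrite(f"pics/{c}2.png",get_image(c)[:,:,::-1])
b=cv2.imread("pics/scene2.png")[110:310,180:390]
cv2.imwrite("pics/c2.png",cv2.resize(b,(630,600),interpolation=2))
```

```text
scene hole [ 0.6738 -0.0541  0.058 ] [355.5 248.3] pin mid [0.4427 0.0124 0.102 ] [252.1 236.2]
False
False
48.651827573776245 0.1362924670981279 [-1.5 -0.8  2.2] [ 0.44079103 -0.01557615  0.25795565]
48.63448441028595 0.1338330927581603 [-0.2 -0.2 -1.1] 15.1833
```

View pics/c2.png

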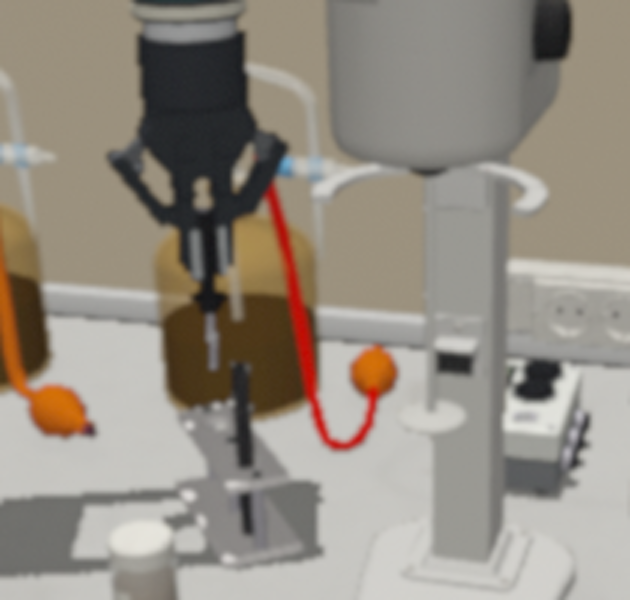

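The tip shows at about (251,232), the pin is upright in the grip, and the marker is still in the stand. Next I'll move over the hole and feel my way in.

Run:
```python
from h import *
pi=np.pi; print("tip pred",w2px("scene",[.441,-.0156,.112]).round(1))
h=np.array([.6755,-.0535])
move_straight([.55,-.01,.38],rate=.2)
move_straight([*h,.345],rate=.2)
cv2.imwrite("pics/scene3.png",get_image("scene")[:,:,::-1])
offs=[(0,0)]+[(r*np.cos(a),r*np.sin(a)) for r in (.003,) for a in np.arange(6)*pi/3]
for d in offs:
    q=h+d
    move_straight([*q,.318],rate=.1)
    hit=move_straight([*q,.291],rate=.025,until_force=3.5)
    o=get_obs(); print(np.round(d,4),hit,o["eef_pos"].round(4),o["force"].round(1),round(o["time_s"],1))
    if not hit or o["eef_pos"][2]<.296: break
cv2.imwrite("pics/scene4.png",get_image("scene")[:,:,::-1])
b=cv2.imread("pics/scene4.png")[130:290,280:440]
cv2.imwrite("pics/c4.png",cv2.resize(b,(600,600),interpolation=2))
```

```text
tip pred [251.7 232.1]
[0 0] False [ 0.6756 -0.0535  0.2912] [ 0.2  0.3 -0.8] 18.5
```

View pics/c4.png

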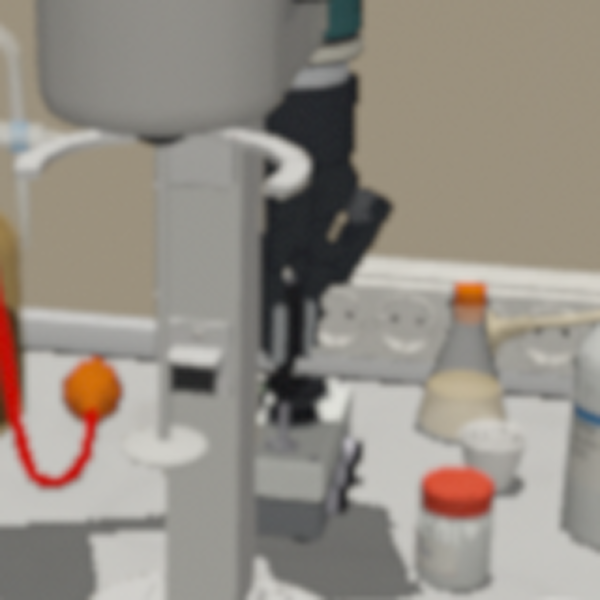

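The shank went into the lid eyelet at about (355,248) without touching, and the tip is about 15 mm deep. Next I'll press the button.

Run:
```python
from h import *
p=get_obs()["eef_pos"]
hit=move_straight([.6755,-.0535,.274],rate=.012,until_force=11)
for _ in range(3):
    o=get_obs(); print(hit,o["eef_pos"].round(4),o["force"].round(2),o["grip_force"],round(o["time_s"],1)); sleep(.4)
```

```text
True [ 0.6757 -0.0536  0.2812] [-0.71  0.04  6.75] 49.511709809303284 19.5
True [ 0.6756 -0.0535  0.2812] [-0.97 -0.02  6.39] 49.504326581954956 19.9
True [ 0.6756 -0.0535  0.2812] [-0.73  0.47  5.71] 49.50347185134888 20.3
```

Run:
```python
from h import *
hit=move_straight([.6755,-.0535,.2800],rate=.006,until_force=6)
sleep(.4)
for _ in range(2):
    o=get_obs(); print(hit,o["eef_pos"].round(4),o["force"].round(2),round(o["time_s"],1)); sleep(.3)
```

```text
False [ 0.6758 -0.0536  0.2811] [-1.98 -0.57  7.49] 21.3
False [ 0.6757 -0.0535  0.2811] [-2.34  0.7   7.65] 21.6
```

```bash
python3 -c "
from bench import *
print(sign_off())"
```

```text
the job is handed in; nothing more can be done
None
```

I pressed both caps home and handed the job in with the reset pin still gripped, through the hole and holding the button against its stop at about 8 N; the hand-in returned no pass or fail result.

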